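# Bleed the pressure canister and take off its cap of unknown hand

## Robot

A 6-joint arm with a two-finger parallel gripper is mounted at the origin on a cart in front of the work surface, level with it; the furniture and walls round the work are solid. World frame = base frame: x ahead of the robot, y to its left, z up, the work surface at z = 0. Lengths are in m, angles in degrees, forces in N, time in s.
With the tool pointing down it reaches from about 0.35 to 0.85 m from the base axis. Payload 8.1 kg.
Tool frame: the origin (TCP) lies midway between the tips of the shut fingers; the grasp point (between the pads) lies ctrl.grip_depth behind it (ctrl.grip_depth is the distance from the TCP to the grasp point, in m); z points along the fingers, y is the line along which they close (so a half turn about z gives the same grasp; the last joint's range is limited). The gripper opens to 93 mm and grips with 3 to 60 N. Pads are 15 mm wide; open, the fingers measure 128 mm over their backs; the gripper's body (75 mm by 188 mm) begins 65 mm behind the grasp point.
Start: joints at [-79.32, 7.471, 85.268, -0, 87.261, -4.893], TCP at [0.161, -0.578, 0.219] pointing down, gripper open.
Joint ranges: [-169.43, 169.43], [-51.17, 129.36], [1.28, 143.12], [-76.62, 256.62], [0, 156.53], [-152.29, 152.29]. Speed limits (degrees/s): [136.94, 136.94, 159.86, 180, 180, 180].

## Interface

Orientations are given as [roll, pitch, yaw] about the fixed x, y, z axes, in that order (R = Rz(yaw) Ry(pitch) Rx(roll)).
In Python, from station import ctrl, camera, camera_params gives the robot as it stands.
- The arm moves only by the tool play_rows, never from a script. Its argument "deltas" is a list of rows, each a list of 5 numbers: the shift along the tool's x, y, z in mm, then the turn about the tool's z in rad, then the gripper command: -1 is shut, 1 is fully open, values between are in proportion. In form: [[dx, dy, dz, spin, jaw], ...]. A call has 1 to 10 rows; each row shifts and turns the commanded pose from where the row before left it, along the tool's axes as they then stand; what a row does not reach is not made up. A row lasts 1/10 s, in which the tool goes at most 50 mm and 8.59 degrees, less where a joint would pass 70% of its speed; a pose out of reach is approached as far as the arm can. A call is refused whole if a number of a shift passes 50 or a number of a turn 0.15, either way. A call with a gripper value outside its range is refused whole. The fingers move at their own pace and stop on an object; "newtons" is the grip in N (left out, the last holds). Time passes only in rows, so rows that do not move let the fingers close. It gives the time, the measured TCP pose, the force, the opening and the grip force at its end, in the units of the state.
- ctrl.state(): the state, without advancing time (a new reading comes with each control period).
- camera(name): name is "scene" or "top" or "wrist"; returns (picture, depth): 400x640x3 uint8, blue, green, red; 400x640 float32, m along the optical axis (not along the pixel's ray), 0 where there is no reading.
- camera_params(name): a dict with "mtx" (3x3 intrinsics, pixels), "origin" and "rotation" of the camera in the world. Camera axes: x right, y down, z forward; pixel columns grow to the right and rows downward; lengths in m; the calibration is good to about 2 mm. A picture is of the moment at which its call begins: read the wrist's pose just before it. camera_params takes no time and is no camera call; for the wrist camera it gives the pose at the moment of the call.
- ctrl.close_job(): hands the job in; it is judged then, once.
The state is a dict: "time_s": time; "joint_positions": joint angles; "qd": joint speeds; "effort": joint torques, N m; "position": TCP position; "orientation": TCP orientation; "wrist_force": force on the tool from outside, world axes, zero at the start; "ft_torque": the same for the moment, N m; "gripper_width": opening from 0.0 (shut) to 1.0 (fully open); "gripper_force": force on a finger pad.
Only numpy, scipy, OpenCV 4.12 (cv2) and the standard library are available. Lean on these libraries where they do the work, as an engineer would, in place of code of your own. Each camera call takes 0.05 s, during which the arm holds its last target. There are 200 camera calls.

## Task

Turn the blue bleed knob in small turns until the gauge's red needle points at the middle of the green mark, and leave it there; only then open the canister: its orange quarter-turn cap comes off one way only and nobody knows which, so try loosening it both ways, gently and without forcing it against the stop, and lift it once it has come free. Finish holding the cap level in the gripper, about 8 cm straight above the neck (clearly more than 5 cm), touching nothing else, and do not move the things standing around.

Things in the scene. Friction and masses are not known exactly. Their poses are not given: they have to be found in the camera images.
- canister: fixed metal canister (80 mm across, shoulder 109 mm and neck top 130 mm up) with gauge and bleed knob on one grey base plate, 90 x 236 x 16 mm. Origin on the canister's axis at worktop height, z up. In this frame the gauge (black round, 68 mm across, 30 mm high, white face up) is at y = -79 mm and the knob's axis at y = -152 mm, both at x = 0
- cap: loose orange round cap, 64 mm across, 0.06 to 0.13 kg: skirt 24 mm high, on it a round ribbed grip, 36 mm across, from 24 to 54 mm above the origin, with a white stroke on top toward the cap's +x. Origin at the centre of the skirt's lower edge, z up; closed, 112 mm above the worktop. Sits with about 2 mm of play
- cap_grip (a point): point on the cap's axis at the height to take its round grip, 46 mm above the cap's origin; axes as the cap's. Bayonet cap: the wrong way it meets a hard stop after about 0.1 rad; the right way it turns freely and can be lifted straight off once turned 0.85 to 2.2 rad (1.2 is good). Over 200 N at the stop (about 4 N m of twist) counts as forced. Which way is right changes and cannot be seen from outside
- knob_grip (a point): point on the blue bleed knob's upright axis at the height to grip its bar, 69 mm above the worktop; the bar is 42 mm long along this point's x, 14 mm thick along its y, from 46 to 76 mm above the worktop, over a black disc of 46 mm; axes turn with the knob
- bleed_knob (a joint): turn of the bleed knob, rad, positive counter-clockwise seen from above, limits -2.3 and 2.3; it starts between 0.7 and 1.8 and stays where it is left (friction 0.05 N m)
- needle (a joint): angle of the gauge's red needle, rad, 0 at the middle of the green mark (canister's +x side of the dial), positive counter-clockwise seen from above; geared to the knob: needle = 0.6 x knob
- orange_bottle: bystander: orange-red plastic bottle with a white cap, 68 mm across, 250 mm tall; origin at the centre of its underside
- tape_dispenser: bystander: black desk tape dispenser, 140 x 52 x 78 mm; origin at the centre of its underside
- yellow_tub: bystander: round yellow tub, 89 mm across, 52 mm tall; origin at the centre of its underside
- carton_teal: bystander: white and teal carton, 60 x 86 x 113 mm; origin at the centre of its underside
- roll_box: bystander: white carton with a blue band, 60 x 101 x 56 mm; origin at the centre of its underside. It stands next to the fixed drawer tower (616 mm tall, occupying x 0.43 to 0.91, y 0.37 to 0.75 m: swing the arm round it); behind the canister is the fixed sealing machine (x from 0.52 m, y -0.23 to 0.23 m, up to 214 mm tall)
- pen_blue: bystander: blue ball pen lying down, 139 mm long; origin at the centre of its underside
- spray_white: bystander: white trigger spray bottle, 262 mm tall; origin at the centre of its underside
There are look-alikes about, which are no part of the job. There is more than one size of the cap; the job needs the larger.

How it is judged:
By the outcome, as a careful person would: the job done as asked, in the order asked, and still so for the second after the job is handed in, while the arm keeps its last pose, push and grip.
It also fails if it takes over 66 s, if anything falls off the work surface, if the arm or the gripper's body presses on something with over 40 N, if the wrist force passes 120 N, or if a joint passes its speed limit or range.

## Working session

There is one attempt and no reset: what is moved stays moved. The work goes in short steps, Python scripts to look and compute and a tool call to move; the robot and the scene stay as the last step left them, time stands still between calls to the robot, and variables do not carry over. Pictures are saved under pics/ and viewed, at most 10 in all, crops included, and the job is handed in when it is done.

Besides the shell and the picture viewer there is one more tool, called as name(argument=value, ...), one argument or row to a line, values as JSON. play_rows: Moves the arm, as the interface text tells. Its arguments: {"type":"object","properties":{"deltas":{"type":"array","items":{"type":"array","items":{"type":"number"}}},"newtons":{"type":"number"}},"required":["deltas"]}

```bash
mkdir -p pics
cat > h.py <<'E'
import cv2, numpy as np
from station import ctrl, camera, camera_params
def snap(n,f=None):
    p=camera_params(n); im,d=camera(n)
    if f: cv2.imwrite('pics/'+f,im); np.savez('pics/'+f+'.npz',im=im,d=d,K=p['mtx'],o=p['origin'],R=p['rotation'])
    return im,d,p
def onplane(p,uv,z):
    uv=np.atleast_2d(uv).astype(float)
    r=np.c_[uv,np.ones(len(uv))]@np.linalg.inv(np.array(p['mtx'])).T@np.array(p['rotation']).T
    o=np.array(p['origin']); return o+r*((z-o[2])/r[:,2])[:,None]
E
python3 - <<'E'
from h import *
s=ctrl.state(); print(s, ctrl.grip_depth)
for n in('scene','top'):
    im,d,p=snap(n,n+'0.png'); print(n,p['origin'],np.round(p['rotation'],3).tolist(),p['mtx'])
E
```

```text
{'time_s': 0.0, 'joint_positions': array([-7.93183706e+01,  7.51327516e+00,  8.53265463e+01,  1.25577153e-03,
        8.72631229e+01, -4.89350615e+00]), 'qd': array([ 0.06884863,  0.03030474, -0.00484845, -0.04064985,  0.03636747,
        0.09386857]), 'effort': array([ 2.54626693e-04, -5.59837246e+01, -4.91758955e+01,  7.67670712e-02,
        3.51857662e-02, -1.39474241e-04]), 'position': array([ 0.16102258, -0.57741175,  0.21763276]), 'orientation': array([-1.79897538e+02, -1.00312183e-02,  1.55750654e+01]), 'wrist_force': array([ 0.65742606, -0.42715745,  0.17175755]), 'ft_torque': array([ 0.05609   ,  0.05526135, -0.02735496]), 'gripper_force': 0.0, 'gripper_width': 1.000207314195076} 0.0188
scene [-0.18653206  0.52459598  0.86716978] [-131.002, -0.32, -130.152] [[403.84082106   0.         319.12888393]
 [  0.         403.84082106 204.24607589]
 [  0.           0.           1.        ]]
top [ 0.3979821  -0.02051704  1.2670073 ] [-175.615, 0.832, -90.12] [[404.05358164   0.         320.18673426]
 [  0.         404.05358164 207.45447353]
 [  0.           0.           1.        ]]
```

```bash
sed -i 's/p=camera_params(n); im/p=dict(camera_params(n)); p["rotation"]=Rot.from_euler("xyz",p["rotation"],degrees=True).as_matrix(); im/; 1a from scipy.spatial.transform import Rotation as Rot' h.py
```

```text
(no output)
```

View pics/top0.png

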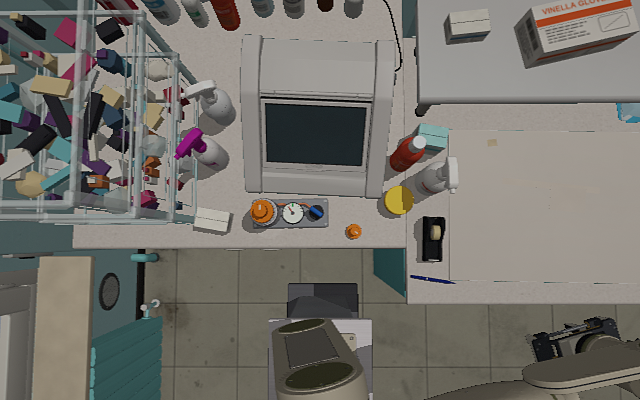

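View pics/scene0.png

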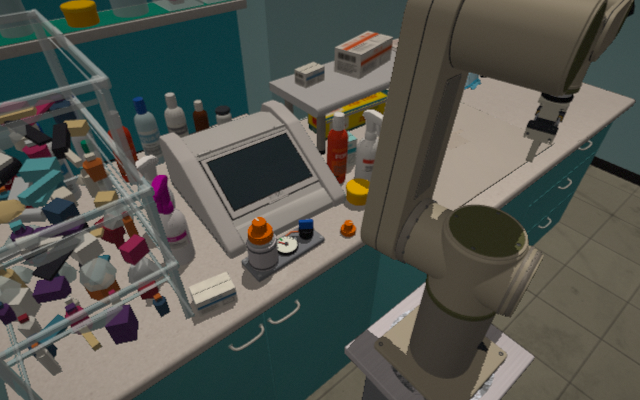

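Top view: cap at (262,211), gauge (292,212), knob (317,212), small look-alike cap at (353,231), and the roll box at (211,220). The scene view agrees.

Run:
```python
from h import *
z=np.load('pics/top0.png.npz'); p=dict(camera_params('top'));p["rotation"]=Rot.from_euler("xyz",p["rotation"],degrees=True).as_matrix()
im=z['im'];hsv=cv2.cvtColor(im,cv2.COLOR_BGR2HSV)
def big(m,box):
    a,b,c,d=box; mm=np.zeros(m.shape,np.uint8); mm[b:d,a:c]=m[b:d,a:c]
    ys,xs=np.nonzero(mm); return xs.mean(),ys.mean(),len(xs),mm
o=((hsv[...,0]<20)&(hsv[...,1]>150)&(hsv[...,2]>100)).astype(np.uint8)
bl=((hsv[...,0]>100)&(hsv[...,0]<130)&(hsv[...,1]>120)).astype(np.uint8)
w=((hsv[...,1]<40)&(hsv[...,2]>200)).astype(np.uint8)
for n,m,b,h in(('cap',o,(240,190,280,230),.136),('knob',bl,(302,198,332,228),.076),('gauge',w,(280,200,304,225),.03)):
    x,y,k,mm=big(m,b); print(n,x,y,k,onplane(p,(x,y),h))
cv2.imwrite('pics/c.png',cv2.resize(im[185:245,190:370],None,fx=4,fy=4,interpolation=cv2.INTER_CUBIC))
# plate corners guesses
print(onplane(p,[(250,200),(327,198),(328,226)],.016))
print(onplane(p,[(317,212)],.04), z['d'][212,317], z['d'][211,262])
```

```text
cap 261.5774278215223 210.7244094488189 381 [[0.47605489 0.16056388 0.136     ]]
knob 315.80555555555554 211.26388888888889 72 [[0.47810388 0.00955955 0.076     ]]
gauge 291.0 212.84848484848484 33 [[0.47655485 0.08692223 0.03      ]]
[[ 0.51796552  0.21625597  0.016     ]
 [ 0.52338046 -0.02380518  0.016     ]
 [ 0.43633329 -0.02660475  0.016     ]]
[[0.47826909 0.00683501 0.04      ]] 1.1952295 1.1036692
```

View pics/c.png

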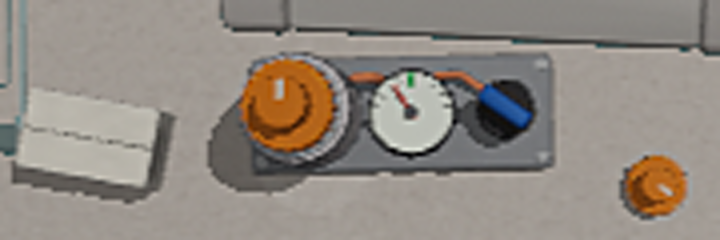

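Run:
```python
from h import *
z=np.load('pics/top0.png.npz'); p=dict(camera_params('top'));R=Rot.from_euler("xyz",p["rotation"],degrees=True).as_matrix()
d=z['d'];K=p['mtx']
for u in (300,316,335):
  for v in range(150,202,3):
    P=np.array(p['origin'])+R@(np.linalg.inv(K)@[u,v,1]*d[v,u]); print(u,v,np.round(P,3))
s=np.load('pics/scene0.png.npz')
p=dict(camera_params('scene'));R=Rot.from_euler("xyz",p["rotation"],degrees=True).as_matrix()
v,u=np.mgrid[0:400,0:640]; P=(np.stack([u,v,np.ones_like(u)],-1)@np.linalg.inv(p['mtx']).T*s['d'][...,None])@R.T+p['origin']
m=(abs(P[...,1]-.01)<.004)&(P[...,0]>.5)&(P[...,0]<.65)
Q=P[m]; Q=Q[np.argsort(Q[:,0])]; print('scene'); print(np.round(Q[::max(1,len(Q)//15)],3))
```

```text
300 150 [0.654 0.054 0.113]
300 153 [0.645 0.054 0.111]
300 156 [0.638 0.055 0.105]
300 159 [0.629 0.055 0.104]
300 162 [0.622 0.055 0.096]
300 165 [0.615 0.056 0.084]
300 168 [0.606 0.056 0.084]
300 171 [0.601 0.058 0.058]
300 174 [0.592 0.058 0.059]
300 177 [0.584 0.058 0.056]
300 180 [0.574 0.058 0.058]
300 183 [0.566 0.058 0.05 ]
300 186 [0.557 0.058 0.047]
300 189 [0.548 0.058 0.044]
300 192 [0.54  0.059 0.039]
300 195 [ 0.535  0.061 -0.003]
300 198 [ 0.526  0.061 -0.003]
300 201 [0.514 0.06  0.014]
316 150 [0.653 0.008 0.113]
316 153 [0.645 0.008 0.112]
316 156 [0.637 0.008 0.106]
316 159 [0.629 0.008 0.105]
316 162 [0.621 0.008 0.1  ]
316 165 [0.613 0.008 0.095]
316 168 [0.605 0.009 0.088]
316 171 [0.598 0.009 0.08 ]
316 174 [0.592 0.009 0.06 ]
316 177 [0.583 0.009 0.059]
316 180 [0.573 0.009 0.061]
316 183 [0.565 0.009 0.053]
316 186 [0.557 0.01  0.051]
316 189 [0.548 0.01  0.043]
316 192 [0.54  0.01  0.037]
316 195 [ 0.535  0.011 -0.006]
316 198 [0.525 0.011 0.   ]
316 201 [0.514 0.01  0.013]
335 150 [ 0.652 -0.047  0.117]
335 153 [ 0.644 -0.047  0.116]
335 156 [ 0.637 -0.047  0.108]
335 159 [ 0.629 -0.047  0.103]
335 162 [ 0.621 -0.047  0.099]
335 165 [ 0.613 -0.047  0.091]
335 168 [ 0.605 -0.048  0.086]
335 171 [ 0.599 -0.048  0.069]
335 174 [ 0.592 -0.048  0.058]
335 177 [ 0.582 -0.048  0.061]
335 180 [ 0.573 -0.048  0.059]
335 183 [ 0.565 -0.048  0.056]
335 186 [ 0.556 -0.048  0.051]
335 189 [ 0.548 -0.048  0.048]
335 192 [ 0.539 -0.048  0.038]
335 195 [ 0.531 -0.048  0.031]
335 198 [ 0.525 -0.049 -0.003]
335 201 [ 0.515 -0.049  0.003]
scene
[[0.511 0.013 0.018]
 [0.532 0.011 0.031]
 [0.533 0.007 0.015]
 [0.538 0.01  0.038]
 [0.544 0.009 0.042]
 [0.55  0.012 0.047]
 [0.561 0.007 0.049]
 [0.571 0.011 0.056]
 [0.583 0.012 0.061]
 [0.596 0.007 0.061]
 [0.598 0.009 0.061]
 [0.604 0.006 0.088]
 [0.609 0.01  0.091]
 [0.617 0.011 0.098]
 [0.628 0.006 0.108]
 [0.637 0.007 0.111]
 [0.646 0.012 0.111]]
```

play_rows(
  deltas=[
    [10,-10,0,0,1],
    [24,-25,0,0,1],
    [33,-34,0,0,1],
    [33,-34,0,0,1],
    [33,-34,0,0,1],
    [33,-34,0,0,1],
    [33,-34,0,0,1],
    [33,-34,0,0,1],
    [33,-34,0,0,1],
    [33,-34,0,0,1],
  ],
  newtons=20,
)

```text
time_s: 1.1
position: [0.366, -0.1997, 0.2185]
orientation: [180.0, -0.0, 15.6]
wrist_force: [0.9, 0.1, 0.3]
gripper_width: 0.999
gripper_force: 0.0
```

play_rows(
  deltas=[
    [33,-34,0,0,1],
    [33,-34,0,0,1],
    [33,-34,0,0,1],
    [20,-21,0,0,1],
    [10,-10,0,0,1],
    [0,0,0,-0.13,1],
    [0,0,0,-0.13,1],
    [0,0,0,-0.13,1],
    [0,0,0,-0.13,1],
    [0,0,0,-0.13,1],
  ],
)

```text
time_s: 2.1
position: [0.4536, -0.0387, 0.2183]
orientation: [-180.0, 0.0, 53.2]
wrist_force: [-1.1, -0.0, -0.6]
gripper_width: 1.001
gripper_force: 0.0
```

Run:
```python
from h import *
s=ctrl.state(); print(s['time_s'],s['position'],s['orientation'],s['joint_positions'])
im,d,p=snap('wrist','w1.png'); print(p['origin'],ctrl.state()['position'],ctrl.state()['orientation'])
```

```text
2.1 [ 0.45362678 -0.03869907  0.21830759] [-1.79969717e+02  3.06664435e-04  5.31500081e+01] [-1.13438889e+01 -1.55218852e+01  1.07220178e+02  1.27686422e-02
  8.83291705e+01  2.55057277e+01]
[0.50384905 0.02806356 0.38383041] [ 0.4536208  -0.03874681  0.21828302] [-1.79967079e+02  2.74519395e-03  5.36056010e+01]
```

View pics/w1.png

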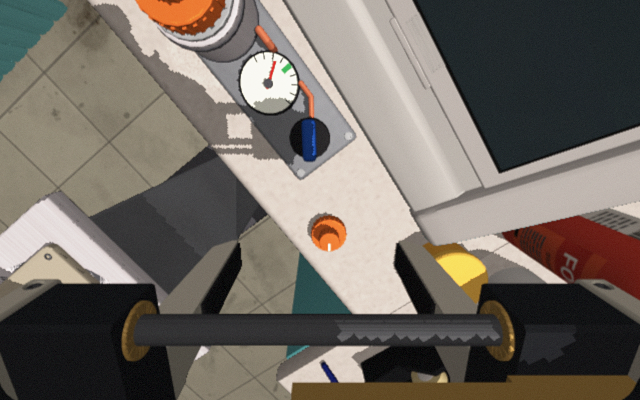

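The wrist picture shows the blue bar at (310,140), gauge centre (268,83), needle tip (273,63), green mark (287,69).

```bash
cat >> h.py <<'E'
def measure(f):
    s=ctrl.state(); im,d,p=snap('wrist',f)
    h=cv2.cvtColor(im,cv2.COLOR_BGR2HSV).astype(int); H,S,V=h[...,0],h[...,1],h[...,2]
    v,u=np.mgrid[0:400,0:640]; UV=np.stack([u,v],-1).reshape(-1,2)
    W31=onplane(p,UV,.031).reshape(400,640,3); W76=onplane(p,UV,.076).reshape(400,640,3)
    print('t',s['time_s'],'tcp',s['position'].round(4),'rpy',s['orientation'].round(2))
    m=(H>100)&(H<130)&(S>150)&(V>60)&(np.linalg.norm(W76[...,:2]-[.478,.0095],axis=2)<.04)
    if m.sum()>20:
        c,_,a=cv2.minAreaRect((W76[m][:,:2]*1e4).astype(np.float32)); c=np.array(c)/1e4
        X=W76[m][:,:2]-W76[m][:,:2].mean(0); e=np.linalg.svd(X,full_matrices=False)[2][0]
        print('knob',m.sum(),'rect',c,'mean',W76[m][:,:2].mean(0),'barangle',np.degrees(np.arctan2(e[1],e[0]))%180)
    near=np.linalg.norm(W31[...,:2]-[.476,.085],axis=2)<.045
    # gauge centre from white face contour
    g=(near&(S<60)&(V>150)).astype(np.uint8)
    c,hc=cv2.findContours(g,cv2.RETR_EXTERNAL,cv2.CHAIN_APPROX_NONE); c=max(c,key=cv2.contourArea)
    hull=cv2.convexHull(c)[:,0]; hw=onplane(p,hull,.031)[:,:2]; (cx,cy),r=cv2.minEnclosingCircle((hw*1e4).astype(np.float32)); C=np.array([cx,cy])/1e4
    print('gauge',C,'r',r/1e4)
    inner=np.linalg.norm(W31[...,:2]-C,axis=2)<.033
    for n,mm in(('red',inner&((H<7)|(H>172))&(S>130)&(V>60)),('green',inner&(H>45)&(H<85)&(S>100))):
        if mm.sum()>5:
            q=W31[mm][:,:2]; far=q[np.linalg.norm(q-C,axis=1)>.008]; a=far.mean(0)-C
            print(n,mm.sum(),np.degrees(np.arctan2(a[1],a[0])))
            if n=='red':
                X=q-q.mean(0);e=np.linalg.svd(X,full_matrices=False)[2][0]; e*=np.sign(e@a); print('  red axis',np.degrees(np.arctan2(e[1],e[0])))
    return im,d,p
E
python3 - <<'E'
from h import *
measure('w2.png')
E
```

```text
t 2.15 tcp [ 0.4536 -0.0387  0.2183] rpy [-179.97    0.     53.61]
knob 559 rect [0.47893809 0.00980875] mean [0.47926465 0.01010012] barangle 54.76346421475071
gauge [0.47719609 0.08128511] r 0.030934744262695314
red 47 36.179078502156486
  red axis 39.96267023906832
green 43 1.2166378716442519
```

play_rows(
  deltas=[
    [18,-3,0,0,0.5],
    [18,-3,0,0,0.5],
    [18,-2,0,0,0.5],
    [0,0,0,-0.08,0.5],
    [0,0,25,0,0.5],
    [0,0,35,0,0.5],
    [0,0,35,0,0.5],
    [0,0,35,0,0.5],
    [0,0,25,0,0.5],
    [0,0,12,0,0.5],
  ],
)

```text
time_s: 3.2
position: [0.4781, 0.0089, 0.0488]
orientation: [-179.8, 0.1, 57.2]
wrist_force: [0.5, 0.5, -0.5]
gripper_width: 0.751
gripper_force: 0.0
```

play_rows(
  deltas=[
    [0,0,0,0,-1],
    [0,0,0,0,-1],
    [0,0,0,0,-1],
    [0,0,0,0,-1],
    [0,0,0,0,-1],
    [0,0,0,0,-1],
  ],
)

```text
time_s: 3.8
position: [0.481, 0.0083, 0.0522]
orientation: [180.0, -0.0, 57.4]
wrist_force: [-0.6, 0.7, 0.3]
gripper_width: 0.283
gripper_force: 0.0
```

Run:
```python
from h import *
measure('w3.png')
```

```text
t 3.8 tcp [0.481  0.0083 0.0522] rpy [ 1.7995e+02 -3.0000e-02  5.7390e+01]
knob 1953 rect [0.4817335  0.01438364] mean [0.48219444 0.01523843] barangle 54.97579788091166
gauge [0.47823984 0.08221316] r 0.03011972351074219
red 166 35.153012061450504
  red axis 38.8226872791373
green 148 0.7585387475579078
```

View pics/w3.png

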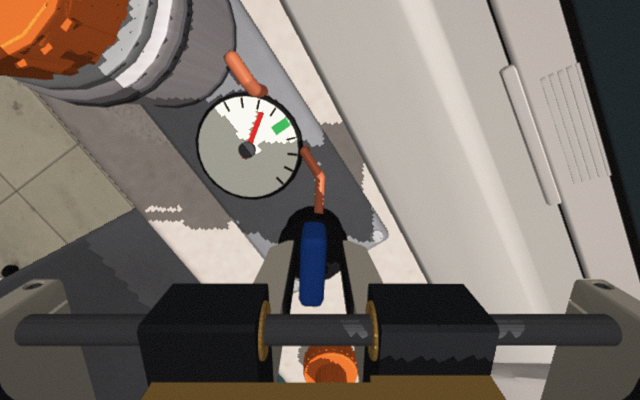

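play_rows(
  deltas=[
    [0,-2,1,0,-1],
    [0,0,0,0,-1],
    [0,0,0,0,-1],
    [0,0,0,0,-1],
    [0,0,0,0,-1],
    [0,0,0,0,-1],
  ],
)

```text
time_s: 4.45
position: [0.4784, 0.0099, 0.0509]
orientation: [-179.9, -0.0, 57.4]
wrist_force: [-3.8, 0.7, 5.9]
gripper_width: 0.15
gripper_force: 19.9
```

Run:
```python
from h import *
s=ctrl.state();print(s['wrist_force'],s['ft_torque'],s['position'],s['gripper_width'])
```

```text
[-3.83711709  0.67228493  5.90485267] [ 0.32545938  0.72402665 -0.0100787 ] [0.47838604 0.00990495 0.05086511] 0.1500790800814881
```

play_rows(
  deltas=[
    [0,0,-1,0.1,-1],
    [0,0,0,0.1,-1],
    [0,0,0,0.1,-1],
    [0,0,0,0.1,-1],
    [0,0,0,0.1,-1],
    [0,0,0,0.1,-1],
    [0,0,0,0.1,-1],
    [0,0,0,0.1,-1],
    [0,0,0,0,-1],
    [0,0,0,0,-1],
  ],
)

```text
time_s: 5.45
position: [0.4785, 0.0095, 0.051]
orientation: [-180.0, 0.0, 11.7]
wrist_force: [3.1, 0.0, -9.1]
gripper_width: 0.15
gripper_force: 19.9
```

Run:
```python
from h import *
im,d,p=measure('w4.png'); s=ctrl.state(); print(s['wrist_force'],s['ft_torque'])
c=onplane(p,[(0,0)],.031)
# project gauge centre, crop
K=p['mtx'];x=p['rotation'].T@(np.array([.478,.0825,.031])-p['origin']);u,v=(K@(x/x[2]))[:2];print(u,v)
u,v=int(u),int(v);a=max(v-75,0);b=max(u-100,0);print(b,a);cv2.imwrite('pics/c4.png',cv2.resize(im[a:a+150,b:b+200],None,fx=4,fy=4,interpolation=cv2.INTER_CUBIC))
```

```text
t 5.45 tcp [0.4785 0.0095 0.051 ] rpy [-1.7999e+02  3.0000e-02  1.1730e+01]
knob 1845 rect [0.48424258 0.0106823 ] mean [0.48457896 0.01089657] barangle 11.952745374470311
gauge [0.49268208 0.09744559] r 0.020445474243164063
red 154 -87.72769891371453
  red axis -111.34446197149806
green 121 -56.15879753139443
[ 3.21671312e+00 -5.98678591e-03 -1.03843804e+01] [ 0.06382164 -0.63531704 -0.05239483]
207.41861826374472 220.63616410036155
107 145
```

View pics/c4.png

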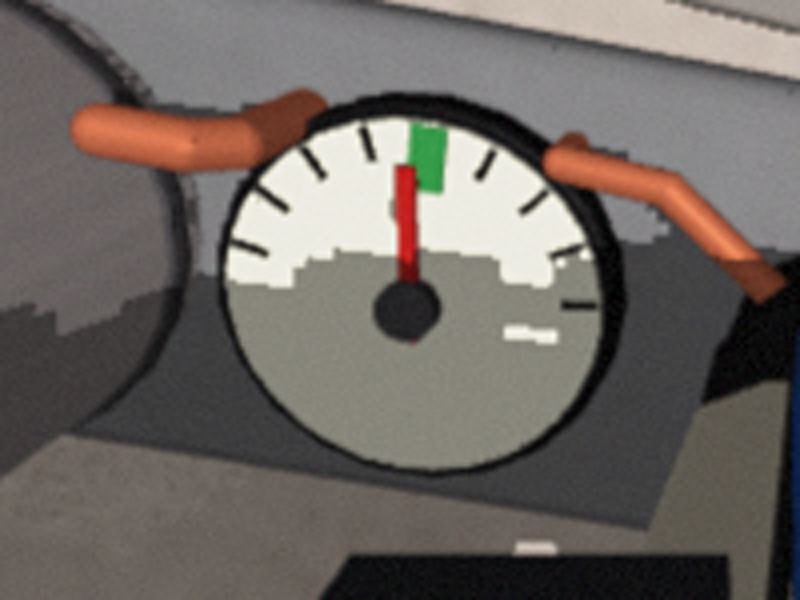

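The needle (hub (407,310) to tip (404,165) in the crop) stands slightly counter-clockwise of the green mark (428,158). It is raised above the face, so I'll take each direction in its own plane.

```bash
cat >> h.py <<'E'
def gauge(im,p):
    h=cv2.cvtColor(im,cv2.COLOR_BGR2HSV).astype(int); H,S,V=h[...,0],h[...,1],h[...,2]
    v,u=np.mgrid[0:400,0:640]; W=onplane(p,np.stack([u,v],-1).reshape(-1,2),.030).reshape(400,640,3)[...,:2]
    near=np.linalg.norm(W-[.478,.0825],axis=2)<.040
    face=(near&(V>85)&(S<60)).astype(np.uint8); face=cv2.morphologyEx(face,cv2.MORPH_OPEN,np.ones((3,3)))
    n,l,st,ce=cv2.connectedComponentsWithStats(face); k=l[near&(np.linalg.norm(W-[.478,.0825],axis=2)<.02)]; k=np.bincount(k[k>0]).argmax()
    c,_=cv2.findContours((l==k).astype(np.uint8),cv2.RETR_EXTERNAL,cv2.CHAIN_APPROX_NONE); hull=cv2.convexHull(max(c,key=cv2.contourArea))[:,0]
    q=onplane(p,hull,.030)[:,:2]; A=np.c_[2*q,np.ones(len(q))]; x=np.linalg.lstsq(A,(q**2).sum(1),rcond=None)[0]; C=x[:2]; r=np.sqrt(x[2]+C@C)
    inn=np.linalg.norm(W-C,axis=2)<.031
    g=W[inn&(H>45)&(H<85)&(S>100)].mean(0)-C; ga=np.degrees(np.arctan2(g[1],g[0]))
    red=inn&((H<6)|(H>173))&(S>150)&(V>60); _,l2,s2,_=cv2.connectedComponentsWithStats(red.astype(np.uint8)); red=l2==1+s2[1:,4].argmax()
    e=cv2.fitLine((W[red]*1e4).astype(np.float32),cv2.DIST_L2,0,.01,.01).ravel(); e=e[:2]*np.sign(e[0]); ra=np.degrees(np.arctan2(e[1],e[0]))
    print('face',C.round(4),'r',r.round(4),'green',ga.round(2),'red',ra.round(2),'n',red.sum(),'diff',(ra-ga).round(2),'resid',np.abs(np.linalg.norm(q-C,axis=1)-r).max().round(4))
E
python3 - <<'E'
from h import *
for f in ('w2','w3','w4'):
    z=np.load(f'pics/{f}.png.npz'); gauge(z['im'],dict(mtx=z['K'],origin=z['o'],rotation=z['R']))
E
```

```text
face [0.4771 0.0815] r 0.0312 green 1.09 red 33.29 n 36 diff 32.2 resid 0.0005
face [0.4778 0.0821] r 0.0305 green 1.01 red 33.33 n 147 diff 32.32 resid 0.0005
face [0.4786 0.0811] r 0.0305 green 0.6 red 7.09 n 127 diff 6.49 resid 0.0003
```

play_rows(
  deltas=[
    [0,0,0,0.06,-1],
    [0,0,0,0.06,-1],
    [0,0,0,0.05,-1],
    [0,0,0,0,-1],
    [0,0,0,0,-1],
    [0,0,0,0,-1],
  ],
)

```text
time_s: 6.1
position: [0.4785, 0.0094, 0.051]
orientation: [-180.0, 0.0, 1.9]
wrist_force: [5.1, -1.7, -14.7]
gripper_width: 0.149
gripper_force: 19.9
```

Run:
```python
from h import *
im,d,p=snap('wrist','w5.png'); gauge(im,p); s=ctrl.state(); print(s['orientation'],s['ft_torque'])
```

```text
face [0.4786 0.0808] r 0.0305 green 0.65 red 1.33 n 125 diff 0.68 resid 0.0004
[-1.79994737e+02  4.35866681e-02  1.90236144e+00] [-0.09740267 -0.99142375 -0.02850095]
```

play_rows(
  deltas=[
    [0,0,0,0.018,-1],
    [0,0,0,0,-1],
    [0,0,0,0,-1],
    [0,0,0,0,0.4],
    [0,0,0,0,0.4],
    [0,0,0,0,0.4],
  ],
)

```text
time_s: 6.75
position: [0.4796, 0.0094, 0.0526]
orientation: [180.0, -0.1, 0.8]
wrist_force: [-0.2, 0.2, -0.4]
gripper_width: 0.36
gripper_force: 0.0
```

Run:
```python
from h import *
for i in range(3):
    im,d,p=snap('wrist','w6.png'); gauge(im,p)
s=ctrl.state(); print(s['orientation'],s['position'],s['gripper_width'],s['wrist_force'])
b=np.array(p['origin']);K=p['mtx']
def px(P):
    x=p['rotation'].T@(np.array(P)-b); return (K@(x/x[2]))[:2]
u,v=px([.478,.082,.03]).astype(int); a,c=max(v-75,0),max(u-100,0)
cv2.imwrite('pics/c6.png',cv2.resize(im[a:a+150,c:c+200],None,fx=4,fy=4,interpolation=cv2.INTER_CUBIC))
```

```text
face [0.4786 0.0808] r 0.0305 green 0.89 red 0.97 n 122 diff 0.08 resid 0.0003
face [0.4786 0.0807] r 0.0305 green 1.0 red 1.16 n 126 diff 0.16 resid 0.0003
face [0.4767 0.0768] r 0.0332 green 6.19 red 1.24 n 123 diff -4.95 resid 0.0045
[ 1.79995512e+02 -4.12633716e-02  8.01754585e-01] [0.47921678 0.00941373 0.05216277] 0.48704845376386885 [ 0.25714262 -0.09555643 -0.25537126]
```

View pics/c6.png

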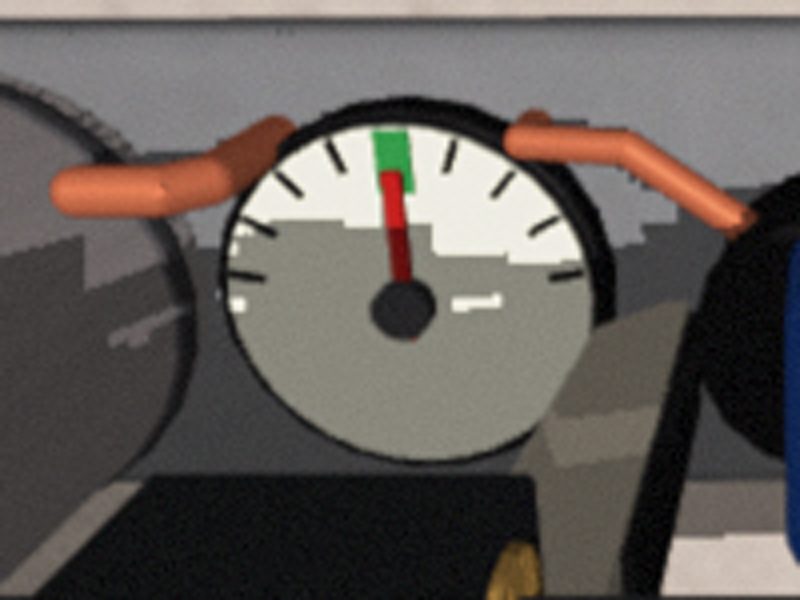

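The needle (tip (392,175)) lies on the middle of the green mark, within 0.2°. Now I go up, over to the cap, and turn the wrist to mid-range.

play_rows(
  deltas=[
    [0,0,-10,0,0.5],
    [0,0,-25,0,0.5],
    [0,0,-40,0,1],
    [0,0,-45,0,1],
    [0,0,-40,0,1],
    [0,0,-25,0,1],
    [0,-20,0,0,1],
    [0,-40,0,0,1],
    [0,-40,0,0,1],
    [-1,-35,0,0,1],
  ],
)

```text
time_s: 7.9
position: [0.4759, 0.146, 0.2378]
orientation: [-180.0, -0.1, 0.8]
wrist_force: [-0.1, 0.7, 0.3]
gripper_width: 1.003
gripper_force: 0.0
```

play_rows(
  deltas=[
    [0,-16,0,0,1],
    [0,0,0,-0.14,1],
    [0,0,0,-0.15,1],
    [0,0,0,-0.15,1],
    [0,0,0,-0.15,1],
    [0,0,0,-0.15,1],
    [0,0,0,-0.15,1],
    [0,0,0,-0.15,1],
    [0,0,0,-0.15,1],
    [0,0,0,-0.15,1],
  ],
)

```text
time_s: 8.9
position: [0.4758, 0.1604, 0.2375]
orientation: [180.0, -0.0, 77.9]
wrist_force: [-0.1, -0.2, 0.6]
gripper_width: 1.002
gripper_force: 0.0
```

play_rows(
  deltas=[
    [0,0,0,-0.15,1],
    [0,0,0,-0.15,1],
    [0,0,0,-0.15,1],
    [0,0,0,-0.1,1],
    [0,0,0,0,1],
    [0,0,0,0,1],
  ],
)

```text
time_s: 9.5
position: [0.4758, 0.1604, 0.2372]
orientation: [180.0, 0.0, 108.9]
wrist_force: [0.2, 0.5, -0.6]
gripper_width: 1.0
gripper_force: 0.0
```

Run:
```python
from h import *
s=ctrl.state(); im,d,p=snap('wrist','w7.png'); print(s['time_s'],s['position'],s['orientation'],s['joint_positions'],p['origin'])
it,dt,pt=snap('top')
h=cv2.cvtColor(im,cv2.COLOR_BGR2HSV); m=(h[...,0]<20)&(h[...,1]>150)&(h[...,2]>90)
v,u=np.nonzero(m); W=onplane(p,np.c_[u,v],.166); k=np.linalg.norm(W[:,:2]-[.476,.161],axis=1)<.05
print(k.sum(),W[k].mean(0),u[k].min(),u[k].max(),v[k].min(),v[k].max())
```

```text
9.5 [0.47582918 0.16041805 0.23722144] [1.79968543e+02 2.69581692e-03 1.08898059e+02] [ 1.27779647e+01 -8.29518542e+00  9.90266821e+01  6.73341013e-04
  8.92369381e+01 -6.12010397e+00] [0.44865877 0.23941871 0.40275872]
3707 [0.47131    0.17196584 0.166     ] 283 352 164 267
```

View pics/w7.png

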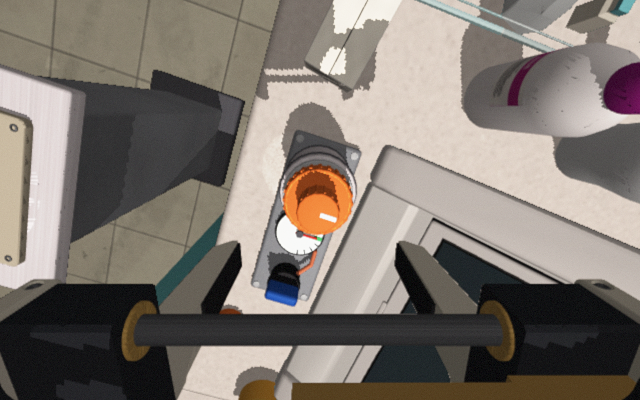

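The cap is just ahead of the fingers: grip top centred near (319,212), skirt circle near (319,200).

Run:
```python
from h import *
z=np.load('pics/w7.png.npz');p=dict(mtx=z['K'],origin=z['o'],rotation=z['R']);im=z['im']
print(onplane(p,[(319,214)],.166),onplane(p,[(319,200)],.136))
h=cv2.cvtColor(im,cv2.COLOR_BGR2HSV); m=((h[...,0]<20)&(h[...,1]>150)&(h[...,2]>60)).astype(np.uint8)
m[:, :270]=0;m[250:]=0
v,u=np.nonzero(m); print(u.min(),u.max(),v.min(),v.max())
# skirt: left/right extents -> centre u; upper half circle at z .136
sel=v<200
pts=[]
for r in range(v.min(),215):
    c=u[v==r]
    if len(c)>5: pts+= [(c.min(),r),(c.max(),r)]
q=onplane(p,pts,.136)[:,:2];A=np.c_[2*q,np.ones(len(q))];x=np.linalg.lstsq(A,(q**2).sum(1),rcond=None)[0];print(x[:2],np.sqrt(x[2]+x[:2]@x[:2]))
```

```text
[[0.47659675 0.16131674 0.166     ]] [[0.47571484 0.16428583 0.136     ]]
283 352 164 238
[0.47425342 0.16415781] 0.031529445406429935
```

play_rows(
  deltas=[
    [1,0,10,0,1],
    [0,0,22,0,1],
    [0,0,25,0,1],
    [0,0,22,0,1],
    [0,0,13,0,1],
    [0,0,4,0,0.5],
    [0,0,0,0,0.4],
    [0,0,0,0,-1],
    [0,0,0,0,-1],
    [0,0,0,0,-1],
  ],
  newtons=25,
)

```text
time_s: 10.6
position: [0.4761, 0.1615, 0.1417]
orientation: [179.9, 0.0, 109.1]
wrist_force: [-0.0, 0.7, -0.6]
gripper_width: 0.619
gripper_force: 0.0
```

play_rows(
  deltas=[
    [0,0,0,0,-1],
    [0,0,0,0,-1],
    [0,0,0,0,-1],
    [0,0,0,0,-1],
    [0,0,0,0,-1],
  ],
)

```text
time_s: 11.1
position: [0.4756, 0.1614, 0.1408]
orientation: [180.0, 0.0, 109.1]
wrist_force: [-0.5, 0.3, 1.5]
gripper_width: 0.384
gripper_force: 25.0
```

play_rows(
  deltas=[
    [0,0,0,-0.04,-1],
    [0,0,0,-0.04,-1],
    [0,0,0,-0.03,-1],
    [0,0,0,0,-1],
  ],
)

```text
time_s: 11.5
position: [0.4756, 0.1614, 0.1408]
orientation: [180.0, 0.0, 115.4]
wrist_force: [1.0, -0.2, 1.6]
gripper_width: 0.385
gripper_force: 25.0
```

```bash
python3 -c "
from h import *
s=ctrl.state();print(s['orientation'],s['wrist_force'],s['ft_torque'],s['joint_positions'][5],s['effort'][5])"
```

```text
[1.79985092e+02 4.58076035e-04 1.15417997e+02] [ 0.96167866 -0.1678154   1.64155516] [-0.04770234 -0.06946915  0.07573467] -12.524455179541475 -0.5611052177846432
```

play_rows(
  deltas=[
    [0,0,0,-0.03,-1],
    [0,0,0,-0.03,-1],
    [0,0,0,0,-1],
  ],
)

```text
time_s: 11.8
position: [0.4756, 0.1614, 0.1408]
orientation: [180.0, 0.0, 118.9]
wrist_force: [0.3, -0.4, 2.6]
gripper_width: 0.383
gripper_force: 25.0
```

```bash
python3 -c "
from h import *
s=ctrl.state();print(s['orientation'],s['wrist_force'],s['ft_torque'],s['effort'][5])
im,d,p=snap('wrist','w8.png')
cv2.imwrite('pics/c8.png',im[100:400,170:480])"
```

```text
[1.79985861e+02 6.46235591e-03 1.18904880e+02] [ 0.26293397 -0.36500547  2.60433464] [-0.00551546 -0.08131815  0.00339627] -0.5191944725811481
```

play_rows(
  deltas=[
    [0,0,0,-0.06,-1],
    [0,0,0,-0.1,-1],
    [0,0,0,-0.1,-1],
    [0,0,0,0,-1],
  ],
)

```text
time_s: 12.25
position: [0.4756, 0.1614, 0.1408]
orientation: [180.0, 0.0, 133.8]
wrist_force: [-0.2, -1.0, 2.9]
gripper_width: 0.382
gripper_force: 25.0
```

```bash
python3 -c "
from h import *
s=ctrl.state();print(s['orientation'],s['wrist_force'],s['ft_torque'],s['effort'][5])
im,d,p=snap('wrist','w9.png')
im8=cv2.imread('pics/w8.png')
cv2.imwrite('pics/c9.png',np.hstack([im8[150:400,200:450],im[150:400,200:450]]))"
```

```text
[1.79984266e+02 9.06813781e-03 1.33789951e+02] [-0.15603671 -0.96032043  2.89003048] [-0.05945883 -0.17700909  0.01869034] -1.853647604584694
```

View pics/c9.png

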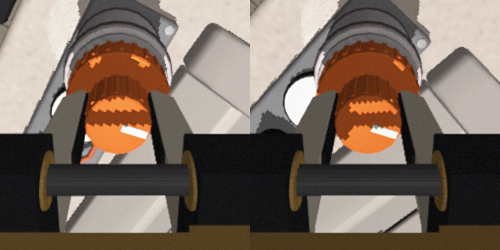

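The white stroke sits at the same place between the fingers in both views ((134,132) in each half), so the cap turns with the gripper and counter-clockwise is the free way. I continue to about 1.25 rad.

play_rows(
  deltas=[
    [0,0,0,-0.1,-1],
    [0,0,0,-0.12,-1],
    [0,0,0,-0.12,-1],
    [0,0,0,-0.12,-1],
    [0,0,0,-0.12,-1],
    [0,0,0,-0.12,-1],
    [0,0,0,-0.12,-1],
    [0,0,0,0,-1],
    [0,0,0,0,-1],
  ],
)

```text
time_s: 13.2
position: [0.4756, 0.1614, 0.1408]
orientation: [180.0, 0.0, -179.6]
wrist_force: [0.0, 0.4, 3.9]
gripper_width: 0.38
gripper_force: 25.0
```

play_rows(
  deltas=[
    [0,0,-2,0,-1],
    [0,0,-4,0,-1],
    [0,0,-4,0,-1],
    [0,0,0,0,-1],
  ],
)

```text
time_s: 13.6
position: [0.4758, 0.1615, 0.1513]
orientation: [180.0, 0.0, -179.3]
wrist_force: [0.4, 0.5, -0.7]
gripper_width: 0.383
gripper_force: 25.0
```

play_rows(
  deltas=[
    [0,0,-6,0,-1],
    [0,0,-12,0,-1],
    [0,0,-16,0,-1],
    [0,0,-16,0,-1],
    [0,0,-14,0,-1],
    [0,0,-10,0,-1],
    [0,0,-5,0,-1],
    [0,0,0,0,-1],
    [0,0,0,0,-1],
    [0,0,0,0,-1],
  ],
)

```text
time_s: 14.6
position: [0.475, 0.1612, 0.2287]
orientation: [-180.0, -0.1, -179.3]
wrist_force: [-0.9, -0.9, -1.0]
gripper_width: 0.382
gripper_force: 25.0
```

```bash
python3 -c "
from h import *
s=ctrl.state();print(s['position'],s['orientation'],s['wrist_force'],s['gripper_width'])
im,d,p=snap('wrist','w10.png'); a,_,_=snap('scene','s10.png')
cv2.imwrite('pics/c10.png',np.hstack([im,a])[:, :1280][::1] if 0 else cv2.resize(np.vstack([im[100:,100:500],cv2.resize(a[180:300,190:390],(400,240))]),None,fx=1,fy=1))"
```

```text
[0.47500836 0.16124183 0.22868959] [-1.79981432e+02 -8.59907485e-02 -1.79301010e+02] [-0.86575928 -0.91384604 -0.99822926] 0.38154219192975886
```

View pics/c10.png

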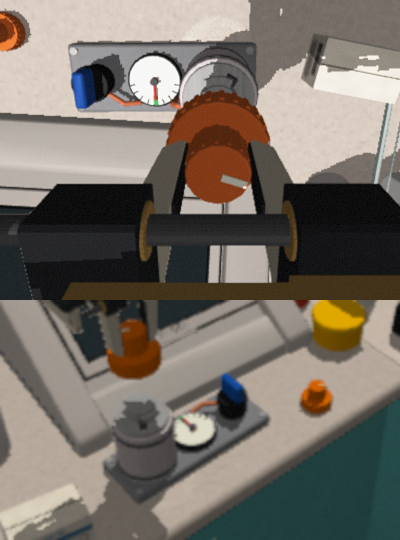

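The cap hangs level in the gripper above the bare neck. The needle still points at the green mark, and nothing else has moved.

```bash
python3 -c "
from station import ctrl
print(ctrl.close_job())"
```

```text
the job is handed in; nothing more can be done
None
```

The job is handed in: the needle is on the middle of the green mark, and the cap came free counter-clockwise (the first way tried, so clockwise was never tried) and is held level about 7 cm above the neck top, 9 cm above its closed height.

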